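Cap a welded header tank for its leak test

ROBOT

A 7-joint arm with a two-finger parallel gripper is mounted at the origin on the work surface. World frame = base frame: x ahead of the robot, y to its left, z up, the work surface at z = 0. Lengths are in m, angles in degrees, forces in N, time in s.
With the tool pointing down it reaches from about 0.4 to 0.9 m from the base axis. Payload 5.5 kg.
Tool frame: the origin (TCP) lies at the very end of the fingers, on their centre line; the grasp point (between the pads) lies 19 mm behind it; z points along the fingers, y is the line along which they close (so a half turn about z gives the same grasp; the last joint's range is limited). The gripper opens to 92 mm and grips with 3 to 60 N. Pads are 19 mm wide; open, the fingers measure 130 mm over their backs; the gripper's body (75 mm by 190 mm) begins 47 mm behind the grasp point.
Start: joints at [-56.368, 28.699, -24.465, 88.831, 12.651, 65.22, -12.049], TCP at [0.207, 0.616, 0.227] pointing down, gripper open.
Joint ranges: [-164.97, 164.97], [-17.58, 116.51], [-87.97, 89.64], [11.32, 138.91], [-80.73, 260.73], [10.89, 115.49], [-147.41, 147.41]. Speed limits (degrees/s): [147.25, 147.25, 180, 180, 180, 180, 180].

INTERFACE

Orientations are given as [roll, pitch, yaw] about the fixed x, y, z axes, in that order (R = Rz(yaw) Ry(pitch) Rx(roll)).
In Python, from plant import r gives the robot as it stands. The module is installed in compiled form; this text tells all that it offers.
- The arm moves only by the shell command python3 -m pendant 'ROWS' [FORCE]. ROWS is JSON, a list of rows, each a list of 7 numbers: the opening, from 0 (shut) to 1 (fully open), then the shift along the tool's x, y, z in m, then the turn, a rotation vector about the tool's x, y, z in degrees. In form: [[claw, tx, ty, tz, wx, wy, wz], ...]. A call has 1 to 10 rows; each row shifts and turns the commanded pose from where the row before left it, along the tool's axes as they then stand; what a row does not reach is not made up. A row lasts 1/12 s, in which the tool goes at most 41.7 mm and 7.16 degrees, less where a joint would pass 70% of its speed; a pose out of reach is approached as far as the arm can. A call is refused whole if a number of a shift passes 0.0417 or a number of a turn 7.16, either way. A call with a gripper value outside its range is refused whole. The fingers move at their own pace and stop on an object; FORCE is the grip in N (left out, the last holds). Time passes only in rows, so rows that do not move let the fingers close. It gives the time, the measured TCP pose, the force, the opening and the grip force at its end, in the units of the state.
- r.read_state(): the state, without advancing time (a new reading comes with each control period).
- r.snapshot(name): name is "scene" or "side" or "wrist"; returns a dict with "frame" (384x512x3 uint8, blue, green, red), "depth" (384x512 float32, m along the optical axis (not along the pixel's ray), 0 where there is no reading), "vfov" (degrees; the focal length in pixels is half the picture's height over the tangent of half this angle, whatever the lens; pixels are square), "cx", "cy" (the principal point, pixels), "position" and "orientation" of the camera in the world. Camera axes: x right, y down, z forward; pixel columns grow to the right and rows downward; lengths in m; the calibration is good to about 2 mm. A picture is of the moment at which its call begins.
- r.close_job(): hands the job in; it is judged then, once.
The state is a dict: "time": time; "joint_pos": joint angles; "qd": joint speeds; "joint_efforts": joint torques, N m; "ee_pos": TCP position; "tcp_rot": TCP orientation; "force": force on the tool from outside, world axes, zero at the start; "ft_torque": the same for the moment, N m; "grip_width": finger opening in m; "grasp_force": force on a finger pad.
Only numpy, scipy, OpenCV 4.12 (cv2) and the standard library are available. Lean on these libraries where they do the work, as an engineer would, in place of code of your own. Each camera call takes 0.05 s, during which the arm holds its last target. There are 200 camera calls.

TASK

The welded aluminium header tank is clamped down for its leak test. Swap its plug for the cap: take the round-knobbed blanking plug out of the filler neck and stand it upright in the parts tray, then take the bar-handled pressure cap from the tray, set it on the neck with its lugs in the two notches, push it down against its spring and turn it a quarter turn clockwise to the stop. Do not let go at the end: finish while still gripping the locked cap, ready for the air to go on, and leave everything else on the bench where it is.

Things in the scene. Friction and masses are not known exactly. Their poses are not given: they have to be found in the camera images.
- tank: Welded aluminium header tank, 100 (x) x 190 (y) x 90 mm high, toggle-clamped at both ends on a dark plate 140 x 300 x 12 mm; all fixed. Origin: under the plate's centre, on the bench; z up. Tank top 102 mm up. The neck stands on it at y = +30 mm; a boss 20 mm wide, 10 mm high at y = -60 mm. Clamps are lower than the tank's top.
- neck (a point): Centre of the top face of the filler neck's lip, 126 mm above the bench, 24 mm above the tank; axes as the tank's. Lip: ring 62 mm across, 4 mm thick, bore 40 mm, with two opposite notches 25 mm wide, 8 mm deep, on +x and -x (across the tank). A ledge for the cap's seal is 10.5 mm down the bore. Lugs under the lip turn only clockwise from above, about 91 degrees, to a stop.
- plug: Blanking plug, plastic, about 50 g, at first loose in the neck (just lifts out). Origin: centre of its foot, z up. Stub 34 mm across, 0 to 9 mm; flange 60 mm across, 9 to 13 mm; round knob 26 mm across, 13 to 35 mm. It stands on its stub in the tray, origin 3 mm above the bench.
- cap: Pressure cap, aluminium, about 160 g, at first in the tray, standing on its seal. Origin: centre of the disc's underside (21 mm above the bench in the tray); z up, x along the bar, same either way round. Disc 74 mm across, 0 to 5 mm. Lugs in line with the bar, at +x and -x, 14 mm wide, 25 to 36 mm from the axis, at -6.5 to -10.5 mm. Bar along the neck's x = lugs over notches.
- cap_bar (a point): Middle of the cap's grip bar, 15 mm above the cap's origin, axes as the cap's. The bar is 56 mm long (x), 12 mm thick (y) and stands 5 to 25 mm above the origin.
- seal (a joint): How far the cap's sprung seal is pressed up into the cap, m, 0 (free) to 0.010. Seal 36 mm across with tapered foot, 18 mm below the origin when free. Spring 5 N plus 0.9 N per mm. On the neck: 0 with the origin 7.5 mm above the neck point; 0.0075 pushed fully down, origin level with it (about 12 N), lugs 2.5 mm below the lip; 0.005 when locked and eased, origin 2.5 mm above it.
- tray: Open parts tray, 170 (x) x 240 (y) mm, walls 15 mm high, 3 mm thick, fixed. Origin: centre of its underside on the bench, z up; inner floor at 3 mm. The cap stands in its -y half, 45 to 75 mm from the middle; the +y half is empty. A nut and a washer, at most 12 mm high, lie near the middle of its two long sides.
- nut: Hex nut lying in the tray, 24 mm across flats, 12 mm high; leave it alone.
- washer: Flat copper washer lying in the tray, 32 mm across, 4 mm high; leave it alone.
- offcut: Tube offcut standing on the bench, 48 mm across, 55 mm high, on the right; origin under its centre; leave it alone.
- disc: Round steel plate lying flat, 150 mm across, 8 mm thick, beyond the middle; leave it alone.
- driver: Screwdriver lying beyond the right half; leave it alone.
- brush: Wire brush lying beyond the left half, 250 mm long, 32 mm high; leave it alone.
- gclamp: G-clamp lying flat on the left, about 90 x 120 mm, 12 mm high; leave it alone.
- spray: Upright spray can on the right, 58 mm across, 170 mm high; leave it alone.
Mind the look-alikes: they are no part of the job. Of the things that look like the cap, the smallest one is meant.

How it is judged:
By the outcome, as a careful person would: the job done as asked, in the order asked, and still so for the second after the job is handed in, while the arm keeps its last pose, push and grip.
It also fails if it takes over 64 s, if anything falls off the work surface, if the arm or the gripper's body presses on something with over 40 N, if the wrist force passes 120 N, or if a joint passes its speed limit or range.

## Working session

There is one attempt and no reset: what is moved stays moved. The work goes in short steps, Python scripts to look and compute and a shell command to move; the robot and the scene stay as the last step left them, time stands still between calls to the robot, and variables do not carry over. Pictures are saved under pics/ and viewed, at most 10 in all, crops included, and the job is handed in when it is done.

```bash
mkdir -p pics
cat > h.py <<'E'
import numpy as np,cv2
from plant import r
from scipy.spatial.transform import Rotation as R
def cam(s):
    f=s['frame'].shape[0]/2/np.tan(np.radians(s['vfov'])/2)
    o=np.array(s['orientation'],float)
    M=o if o.shape==(3,3) else (R.from_euler('xyz',o,degrees=True).as_matrix() if o.size==3 else R.from_quat(o).as_matrix())
    return f,M,np.array(s['position'],float)
def ray(s,u,v,z):
    f,M,p=cam(s); d=M@np.array([(u-s['cx'])/f,(v-s['cy'])/f,1]); return p+d*(z-p[2])/d[2]
def cloud(s):
    f,M,p=cam(s); v,u=np.mgrid[:s['depth'].shape[0],:s['depth'].shape[1]]; d=s['depth']
    P=np.stack([(u-s['cx'])/f*d,(v-s['cy'])/f*d,d],-1)@M.T+p
    P[d==0]=np.nan; return P
E
python3 - <<'E'
from h import *
a=[]
for n in ("scene","side","wrist"):
    s=r.snapshot(n); np.save(f'pics/{n}0.npy',s,allow_pickle=True); cv2.imwrite(f'pics/{n}0.png',s['frame'])
    print(n,s['vfov'],s['position'],s['orientation'],s['cx'],s['cy'])
print(r.read_state())
E
```

```text
scene 45.616149278505475 [1.08368276 0.74667418 1.06691601] [-136.59263       0.65371191  146.54181513] 263.92042970363264 195.56838909336196
side 51.27281533398248 [-0.16075415 -0.72204843  1.16347224] [-135.9682422     0.16356799  -46.82859604] 251.80931081432442 191.79255958095484
wrist 61.85353632011134 [0.13957495 0.63826589 0.3838801 ] [1.64598735e+02 1.29455210e-01 7.14798110e+01] 252.70131735044177 189.80010599221796
{'time': 0.15, 'joint_pos': array([-56.36693583,  28.74332645, -24.45496628,  88.87643582,
        12.6508758 ,  65.21774177, -12.04951338]), 'qd': array([ 0.00575942, -0.19365214,  0.02759086, -0.30707161, -0.05886009,
        0.00077451, -0.07527324]), 'joint_efforts': array([-6.97416253e-03, -5.67094588e+01, -5.82524076e+00, -2.79458445e+01,
       -6.87357201e-02,  2.65341561e-02,  9.91298521e-05]), 'ee_pos': array([0.20668283, 0.61571594, 0.22590473]), 'tcp_rot': array([-1.79915410e+02, -4.00027992e-03,  1.61448525e+02]), 'force': array([ 0.00212787, -0.50170456, -0.12210642]), 'ft_torque': array([0.07995248, 0.00541685, 0.01638207]), 'grasp_force': 0.0, 'grip_width': 0.09213451107243281}
```

View pics/scene0.png

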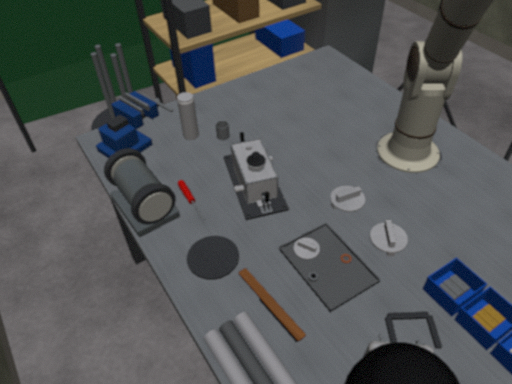

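View pics/side0.png

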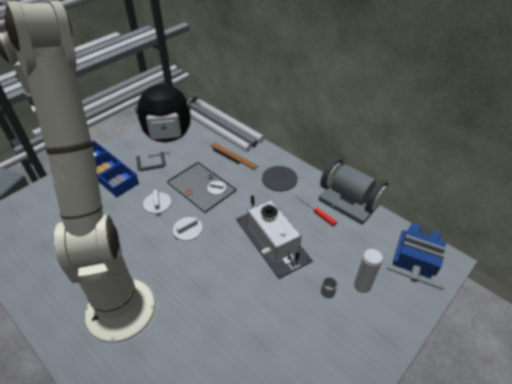

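Scene view: the candidates for the cap are the white disc with a bar in the tray at (307,247), and two larger ones on the bare bench at (348,197) and (388,237). By description I want the smallest, the one in the tray. The plug's dark knob is on the tank at (256,160). I'll check with a crop and measure.

Run:
```python
from h import *
s=np.load('pics/scene0.npy',allow_pickle=True).item(); d=np.load('pics/side0.npy',allow_pickle=True).item()
f=s['frame']; g=d['frame']
a=cv2.resize(f[180:310,270:410],(560,520)[:2],interpolation=cv2.INTER_CUBIC)
b=cv2.resize(f[130:220,220:300],(240,270),interpolation=cv2.INTER_CUBIC)
c=cv2.resize(g[190:280,230:320],(240,250),interpolation=cv2.INTER_CUBIC)
cv2.imwrite('pics/crop1.png',np.hstack([a,np.vstack([b,c])]))
for n,(q,pts) in {'scene':(s,dict(cap=(307,247),l1=(348,197),l2=(388,237),knob=(256,160))),'side':(d,dict(cap=(216,187),l1=(188,229),l2=(157,202),knob=(269,211)))}.items():
    P=cloud(q)
    for k,(u,v) in pts.items():
        W=P[v-25:v+26,u-25:u+26].reshape(-1,3); C=q['frame'][v-25:v+26,u-25:u+26].reshape(-1,3).min(1)
        if k=='knob': m=(W[:,2]>.138)&(W[:,2]<.16)
        else: m=(C>150)&(W[:,2]>.005)&(W[:,2]<.06)
        X=W[m]; 
        if len(X)<3: print(n,k,len(X)); continue
        print(n,k,len(X),X.mean(0).round(3),'min',X.min(0).round(3),'max',X.max(0).round(3))
    # tray & tank plate corners via dark masks
    z=P[...,2]; C=q['frame'].astype(int).max(2)
    m=(np.isfinite(z)&(z>.085)&(z<.11)).astype(np.uint8)
    u,v=pts['knob']; mm=np.zeros_like(m); mm[v-50:v+70,u-50:u+50]=m[v-50:v+70,u-50:u+50]
    X=P[mm>0]; print('tanktop',len(X),cv2.minAreaRect(X[:,:2].astype(np.float32)*1000))
```

```text
scene cap 71 [0.578 0.158 0.026] min [0.535 0.126 0.021] max [0.595 0.187 0.033]
scene l1 2
scene l2 14 [0.326 0.27  0.037] min [0.303 0.226 0.029] max [0.377 0.292 0.059]
scene knob 71 [ 0.544 -0.138  0.149] min [ 0.53  -0.155  0.138] max [ 0.555 -0.126  0.155]
tanktop 1250 ((534.7433471679688, -166.20880126953125), (301.3253479003906, 103.1796875), 73.29681396484375)
side cap 153 [0.556 0.149 0.032] min [0.523 0.118 0.021] max [0.597 0.188 0.054]
side l1 384 [0.338 0.081 0.035] min [0.289 0.021 0.006] max [0.399 0.23  0.06 ]
side l2 430 [0.342 0.239 0.036] min [0.292 0.084 0.005] max [0.413 0.339 0.06 ]
side knob 57 [ 0.535 -0.143  0.151] min [ 0.524 -0.154  0.138] max [ 0.551 -0.128  0.159]
tanktop 1247 ((528.1046142578125, -171.3721160888672), (300.4228210449219, 105.10751342773438), 72.7319564819336)
```

View pics/crop1.png

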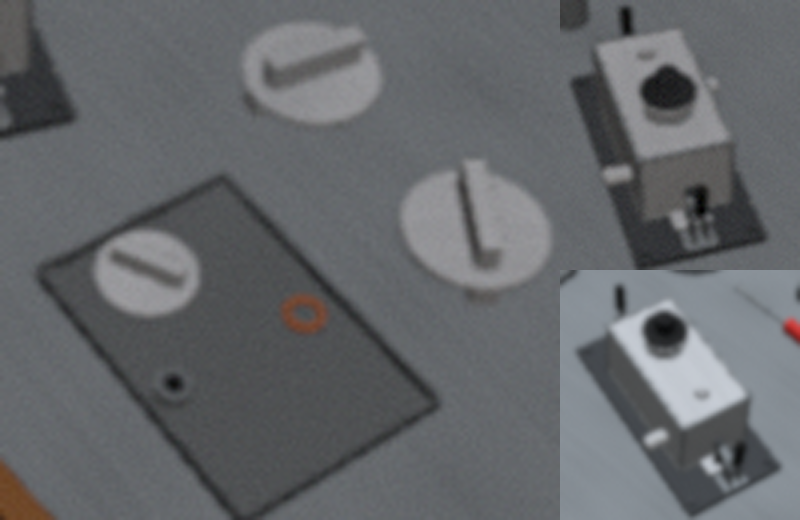

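The crop confirms it: the tray disc (307,247) is the smallest. The nut is at (313,276), the washer at (346,258), and the plug stands in the neck at (256,153). Tray corners are at (326,224), (280,247), (330,310) and (379,281). Next I work out the tray pose and the first move.

```bash
cat >> h.py <<'E'
def go(x,y,z=None,yaw=None):
    st=r.read_state(); p=st['ee_pos']; M=R.from_euler('xyz',st['tcp_rot'],degrees=True).as_matrix()
    t=M.T@(np.array([x,y,p[2] if z is None else z])-p); print('tcp',p.round(4),st['tcp_rot'].round(2),'J',st['joint_pos'].round(0),'t',round(st['time'],2),'-> shift mm',(t*1000).round(1), 'turn',None if yaw is None else round((st['tcp_rot'][2]-yaw+180)%360-180,2))
E
python3 - <<'E'
from h import *
s=np.load('pics/scene0.npy',allow_pickle=True).item()
P=np.array([ray(s,u,v,.015)[:2] for u,v in((325.8,224.5),(280,247.5),(330,309.5),(379,281))])
print(P.round(3),P.mean(0).round(3)); 
for i in range(4):
    e=P[(i+1)%4]-P[i]; print(np.hypot(*e).round(3),np.degrees(np.arctan2(e[1],e[0])).round(1))
c=P.mean(0); go(c[0],c[1]);
E
```

```text
[[0.458 0.113]
 [0.62  0.106]
 [0.626 0.34 ]
 [0.463 0.347]] [0.542 0.226]
0.162 -2.2
0.234 88.4
0.163 177.6
0.234 -91.4
tcp [0.2067 0.6157 0.2259] [-179.92   -0.    161.45] J [-56.  29. -24.  89.  13.  65. -12.] t 0.15 -> shift mm [-4.415e+02 -2.625e+02  4.000e-01] turn None
```

```bash
python3 -m pendant '[[1,-0.034,-0.0202,0,0,0,0],[1,-0.034,-0.0202,0,0,0,0],[1,-0.034,-0.0202,0,0,0,0],[1,-0.034,-0.0202,0,0,0,0],[1,-0.034,-0.0202,0,0,0,0],[1,-0.034,-0.0202,0,0,0,0],[1,-0.034,-0.0202,0,0,0,0],[1,-0.034,-0.0202,0,0,0,0],[1,-0.034,-0.0202,0,0,0,0],[1,-0.034,-0.0202,0,0,0,0]]'
python3 -m pendant '[[1,-0.034,-0.0202,0,0,0,0],[1,-0.034,-0.0202,0,0,0,0],[1,-0.034,-0.0202,0,0,0,0],[1,0,0,0,0,0,0],[1,0,0,0,0,0,0]]'
python3 - <<'E'
from h import *
s=r.snapshot("wrist"); np.save('pics/w1.npy',s,allow_pickle=True); cv2.imwrite('pics/w1.png',s['frame'])
go(.542,-.139,yaw=75)
E
```

```text
time: 0.98
ee_pos: [0.4657, 0.3148, 0.2266]
tcp_rot: [-180.0, -0.0, 161.5]
force: [0.1, 1.1, 0.9]
grip_width: 0.092
grasp_force: 0.0
time: 1.4
ee_pos: [0.544, 0.223, 0.2261]
tcp_rot: [-179.9, 0.0, 161.1]
force: [-0.7, 0.3, -0.3]
grip_width: 0.0919
grasp_force: 0.0
tcp [0.5424 0.2256 0.2262] [-1.7998e+02 -5.0000e-02  1.6130e+02] J [-13.  21. -15.  98.   6.  61.  41.] t 1.45 -> shift mm [-116.5 -345.5    0. ] turn 86.3
```

View pics/w1.png

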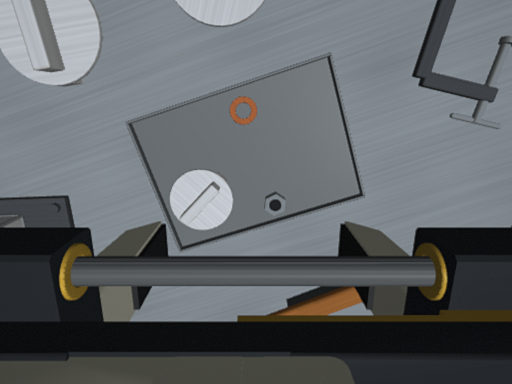

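The wrist view shows the tray (corners (129,122), (329,55), (363,196), (182,248)) with the cap at (201,199), the washer at (243,110) and the nut at (275,204). I measure the cap and tray from it, and also compute the move to the plug.

```bash
cat >> h.py <<'E'
def capmeas(s,box,show=True):
    x0,y0,x1,y1=box; g=s['frame'].min(2); m=np.zeros_like(g); m[y0:y1,x0:x1]=(g[y0:y1,x0:x1]>165)
    c=max(cv2.findContours(m,cv2.RETR_EXTERNAL,cv2.CHAIN_APPROX_NONE)[0],key=cv2.contourArea)
    h=cv2.convexHull(c); return c,h
E
python3 - <<'E'
from h import *
s=np.load('pics/w1.npy',allow_pickle=True).item()
c,h=capmeas(s,(160,160,245,238))
W=np.array([ray(s,u,v,.026)[:2] for u,v in h[:,0]],np.float32)
print('disc',cv2.minEnclosingCircle(W),cv2.fitEllipse(W))
P=cloud(s)[160:238,160:245].reshape(-1,3); X=P[(P[:,2]>.04)&(P[:,2]<.055)]
print('bar top',len(X),X[:,2].mean(),cv2.minAreaRect(X[:,:2].astype(np.float32)*1000))
v=X[:,:2]-X[:,:2].mean(0); w=np.linalg.svd(v,full_matrices=False)[2][0]; print('bar',X.mean(0),np.degrees(np.arctan2(w[1],w[0])))
T=np.array([ray(s,u,v,.015)[:2] for u,v in((129,122),(329,55),(363,196),(182,248))]); print(T.round(3),T.mean(0))
E
```

```text
disc ((0.5625334978103638, 0.15200547873973846), 0.03666354715824127) ((0.5623902082443237, 0.15211088955402374), (0.07257644087076187, 0.0729154497385025), 119.47499084472656)
bar top 531 0.045653598685318465 ((562.104736328125, 151.88436889648438), (12.170616149902344, 56.23848342895508), 28.11050796508789)
bar [0.5612897  0.15285112 0.0456536 ] -62.08831432939066
[[0.453 0.106]
 [0.458 0.338]
 [0.623 0.335]
 [0.616 0.104]] [0.53749703 0.22077581]
```

```bash
python3 -m pendant '[[1,-0.0117,-0.0345,0,0,0,0],[1,-0.0117,-0.0345,0,0,0,0],[1,-0.0117,-0.0345,0,0,0,0],[1,-0.0117,-0.0345,0,0,0,0],[1,-0.0117,-0.0345,0,0,0,0],[1,-0.0117,-0.0345,0,0,0,0],[1,-0.0117,-0.0345,0,0,0,0],[1,-0.0117,-0.0345,0,0,0,0],[1,-0.0117,-0.0345,0,0,0,0],[1,-0.0117,-0.0345,0,0,0,0]]'
python3 -m pendant '[[1,0,0,0,0,0,7.1],[1,0,0,0,0,0,7.1],[1,0,0,0,0,0,7.1],[1,0,0,0,0,0,7.1],[1,0,0,0,0,0,7.1],[1,0,0,0,0,0,7.1],[1,0,0,0,0,0,7.1],[1,0,0,0,0,0,7.1],[1,0,0,0,0,0,7.1],[1,0,0,0,0,0,7.1]]'
python3 -m pendant '[[1,0,0,-0.02,0,0,7.1],[1,0,0,-0.02,0,0,7.1],[1,0,0,-0.02,0,0,0],[1,0,0,0,0,0,0]]'
python3 - <<'E'
from h import *
s=r.snapshot("wrist"); np.save('pics/w2.npy',s,allow_pickle=True); cv2.imwrite('pics/w2.png',s['frame'])
go(.542,-.139,yaw=75)
E
```

```text
time: 2.28
ee_pos: [0.5433, -0.1367, 0.2268]
tcp_rot: [179.9, -0.0, 161.7]
force: [0.3, -0.2, 0.3]
grip_width: 0.0918
grasp_force: 0.0
time: 3.12
ee_pos: [0.5435, -0.1349, 0.2265]
tcp_rot: [-180.0, -0.1, 90.3]
force: [-0.2, 0.1, -0.4]
grip_width: 0.0921
grasp_force: 0.0
time: 3.45
ee_pos: [0.5459, -0.1355, 0.2908]
tcp_rot: [179.6, -0.1, 76.4]
force: [1.9, -0.4, -0.1]
grip_width: 0.0918
grasp_force: 0.0
tcp [ 0.5451 -0.1355  0.2889] [ 1.7976e+02 -7.0000e-02  7.6470e+01] J [ 4. 14.  9. 99. -2. 67. -0.] t 3.5 -> shift mm [-4.2 -2.2 -0. ] turn 1.47
```

View pics/w2.png

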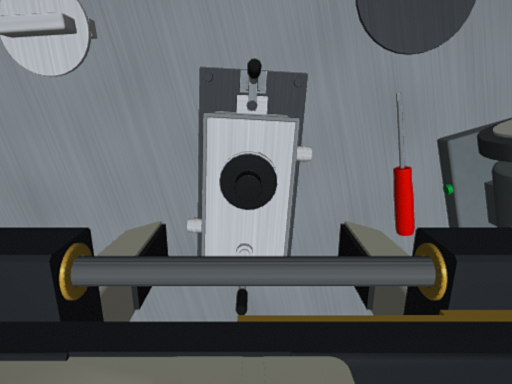

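The wrist view shows the plug's black flange centred near (248,181) with its knob at (248,185). The tank's top edge runs (204,114)–(298,119) and the boss is at (244,248).

Run:
```python
from h import *
s=np.load('pics/w2.npy',allow_pickle=True).item()
g=s['frame'].max(2); m=np.zeros_like(g); m[140:220,212:284]=g[140:220,212:284]<70
c=max(cv2.findContours(m,cv2.RETR_EXTERNAL,cv2.CHAIN_APPROX_NONE)[0],key=cv2.contourArea); h=cv2.convexHull(c)
W=np.array([ray(s,u,v,.130)[:2] for u,v in h[:,0]],np.float32); print('flange',cv2.minEnclosingCircle(W),cv2.fitEllipse(W))
P=cloud(s); Q=P[140:220,212:284].reshape(-1,3); X=Q[(Q[:,2]>.147)&(Q[:,2]<.158)]; print('knob',len(X),X[:,2].mean(),cv2.minEnclosingCircle(X[:,:2].astype(np.float32)))
# tank top outline
z=P[...,2]; m=((abs(z-.102)<.004)).astype(np.uint8); m[:,:190]=0; m[:,310:]=0; m[230:]=0
c=max(cv2.findContours(m,cv2.RETR_EXTERNAL,cv2.CHAIN_APPROX_NONE)[0],key=cv2.contourArea)[:,0]
for nm,sel in (('L',(c[:,0]<215)&(c[:,1]>125)&(c[:,1]<220)),('R',(c[:,0]>280)&(c[:,1]>125)&(c[:,1]<220)),('T',(c[:,1]<124)&(c[:,0]>210)&(c[:,0]<290))):
    E=np.array([ray(s,u,v,.102)[:2] for u,v in c[sel]],np.float32); l=cv2.fitLine(E,cv2.DIST_HUBER,0,.01,.01).ravel(); print(nm,len(E),np.degrees(np.arctan2(l[1],l[0])).round(2),l[2:])
```

```text
flange ((0.540897011756897, -0.14302028715610504), 0.029321519657969475) ((0.5408363938331604, -0.14295142889022827), (0.05794356018304825, 0.05824045091867447), 151.94273376464844)
knob 563 0.15196609308085865 ((0.5407266616821289, -0.14286324381828308), 0.013076435774564743)
L 94 73.25 [ 0.49237534 -0.12785804]
R 94 73.28 [ 0.5907102  -0.15164284]
T 79 -16.72 [ 0.55832297 -0.07960498]
```

```bash
python3 -m pendant '[[1,-0.0082,-0.0025,0.03,0,0,0],[1,0,0,0.035,0,0,0],[1,0,0,0.03,0,0,0],[1,0,0,0.03,0,0,0],[1,0,0,0.015,0,0,0],[1,0,0,0.01,0,0,0],[1,0,0,0.006,0,0,0],[1,0,0,0,0,0,0],[1,0,0,0,0,0,0],[1,0,0,0,0,0,0]]'
python3 -c "
from h import *
go(.5408,-.1429,.1325,76.5)"
```

```text
time: 4.33
ee_pos: [0.5401, -0.145, 0.1319]
tcp_rot: [179.9, -0.0, 76.3]
force: [0.0, -1.1, 0.2]
grip_width: 0.0915
grasp_force: 0.0
tcp [ 0.5401 -0.145   0.1319] [ 1.7987e+02 -1.0000e-02  7.6270e+01] J [  6.  24.   8. 108.  -4.  48.   2.] t 4.33 -> shift mm [ 2.2  0.2 -0.6] turn -0.23
```

```bash
python3 -m pendant '[[0,0.001,0,0,0,0,0],[0,0,0,0,0,0,0],[0,0,0,0,0,0,0],[0,0,0,0,0,0,0],[0,0,0,0,0,0,0],[0,0,0,0,0,0,0],[0,0,0,0,0,0,0],[0,0,0,0,0,0,0]]' 20
python3 -m pendant '[[0,0,0,-0.01,0,0,0],[0,0,0,-0.02,0,0,0],[0,0,0,-0.035,0,0,0],[0,0,0,-0.035,0,0,0],[0,0,0,0,0,0,0],[0,0,0,0,0,0,0]]'
python3 - <<'E'
from h import *
c=np.array([.5375,.2208]); a=np.radians(-1.0); print(c+60e-3*np.array([-np.sin(a),np.cos(a)]))
go(.539,.281)
E
```

```text
time: 5.0
ee_pos: [0.5393, -0.144, 0.1307]
tcp_rot: [-180.0, -0.0, 76.2]
force: [-0.1, -0.0, -0.4]
grip_width: 0.0431
grasp_force: 0.0
time: 5.5
ee_pos: [0.5412, -0.1445, 0.234]
tcp_rot: [179.7, -0.0, 76.2]
force: [-0.9, 0.6, -0.5]
grip_width: 0.0034
grasp_force: 0.0
[0.53854714 0.28079086]
tcp [ 0.5412 -0.1445  0.234 ] [ 1.7965e+02 -2.0000e-02  7.6250e+01] J [  5.  17.   9. 103.  -3.  60.   1.] t 5.5 -> shift mm [ 4.128e+02 -1.033e+02 -4.000e-01] turn None
```

The fingers hadn't closed when I lifted. I reopen and check that the plug hasn't moved.

```bash
python3 -m pendant '[[1,0,0,-0.025,0,0,0],[1,0,0,-0.025,0,0,0],[1,0,0,0,0,0,0],[1,0,0,0,0,0,0],[1,0,0,0,0,0,0],[1,0,0,0,0,0,0],[1,0,0,0,0,0,0],[1,0,0,0,0,0,0],[1,0,0,0,0,0,0],[1,0,0,0,0,0,0]]'
python3 - <<'E'
from h import *
s=r.snapshot("wrist"); 
P=cloud(s); Q=P[100:300,200:300].reshape(-1,3); X=Q[(Q[:,2]>.145)&(Q[:,2]<.17)]; print('knob',len(X),X[:,2].mean(),cv2.minEnclosingCircle(X[:,:2].astype(np.float32)))
go(.5408,-.1429,.1325,76.5)
E
```

```text
time: 6.33
ee_pos: [0.5391, -0.144, 0.2803]
tcp_rot: [-180.0, 0.0, 76.2]
force: [0.5, -0.1, 0.3]
grip_width: 0.0655
grasp_force: 0.0
knob 626 0.15180592634971557 ((0.5406235456466675, -0.14271783828735352), 0.012970147654414177)
tcp [ 0.5392 -0.144   0.2804] [-179.97    0.     76.25] J [  5.  15.   9. 100.  -2.  66.   1.] t 6.38 -> shift mm [  1.5   1.4 147.9] turn -0.25
```

The plug hasn't moved. I go down again and give the fingers enough time.

```bash
python3 -m pendant '[[0.65,0.0015,0.0014,0.03,0,0,0],[0.65,0,0,0.035,0,0,0],[0.65,0,0,0.035,0,0,0],[0.65,0,0,0.025,0,0,0],[0.65,0,0,0.013,0,0,0],[0.65,0,0,0.01,0,0,0],[0.65,0,0,0,0,0,0],[0,0,0,0,0,0,0],[0,0,0,0,0,0,0],[0,0,0,0,0,0,0]]' 20
python3 -m pendant '[[0,0,0,0,0,0,0],[0,0,0,0,0,0,0],[0,0,0,0,0,0,0],[0,0,0,0,0,0,0],[0,0,0,0,0,0,0],[0,0,0,0,0,0,0],[0,0,0,0,0,0,0],[0,0,0,0,0,0,0]]'
```

```text
time: 7.22
ee_pos: [0.5422, -0.1432, 0.1342]
tcp_rot: [179.8, -0.0, 76.2]
force: [0.3, -0.2, -0.2]
grip_width: 0.0442
grasp_force: 0.0
time: 7.88
ee_pos: [0.5413, -0.143, 0.1334]
tcp_rot: [180.0, -0.0, 76.2]
force: [-2.0, 0.5, 5.9]
grip_width: 0.0252
grasp_force: 20.0
```

```bash
python3 -m pendant '[[0,0,0,-0.01,0,0,0],[0,0,0,-0.02,0,0,0],[0,0,0,-0.035,0,0,0],[0,0.0343,-0.0086,-0.005,0,0,0],[0,0.0343,-0.0086,0,0,0,0],[0,0.0343,-0.0086,0,0,0,0],[0,0.0343,-0.0086,0,0,0,0],[0,0.0343,-0.0086,0,0,0,0],[0,0.0343,-0.0086,0,0,0,0],[0,0.0343,-0.0086,0,0,0,0]]'
python3 -m pendant '[[0,0.0343,-0.0086,0,0,0,0],[0,0.0343,-0.0086,0,0,0,0],[0,0.0343,-0.0086,0,0,0,0],[0,0.0343,-0.0086,0,0,0,0],[0,0.0343,-0.0086,0,0,0,0],[0,0,0,0.03,0,0,0],[0,0,0,0.03,0,0,0],[0,0,0,0.03,0,0,0],[0,0,0,0,0,0,0],[0,0,0,0,0,0,0]]'
python3 -c "
from h import *
go(.5385,.281,.0165)
s=r.snapshot('scene'); d=r.snapshot('side')
cv2.imwrite('pics/s3.png',np.hstack([cv2.resize(s['frame'][180:330,250:400],(400,400)),cv2.resize(d['frame'][120:270,150:300],(400,400))]))"
```

```text
time: 8.72
ee_pos: [0.5392, 0.1062, 0.2032]
tcp_rot: [180.0, -0.0, 76.2]
force: [0.7, -0.9, -1.2]
grip_width: 0.0255
grasp_force: 20.0
time: 9.55
ee_pos: [0.5371, 0.2805, 0.1114]
tcp_rot: [-179.8, 0.2, 76.2]
force: [-0.6, 0.2, -0.3]
grip_width: 0.0251
grasp_force: 20.0
tcp [0.5371 0.2805 0.1114] [-179.81    0.18   76.25] J [-29.  30.  -2. 101.   1.  49. -45.] t 9.55 -> shift mm [ 1.1  1.5 94.9] turn None
```

View pics/s3.png

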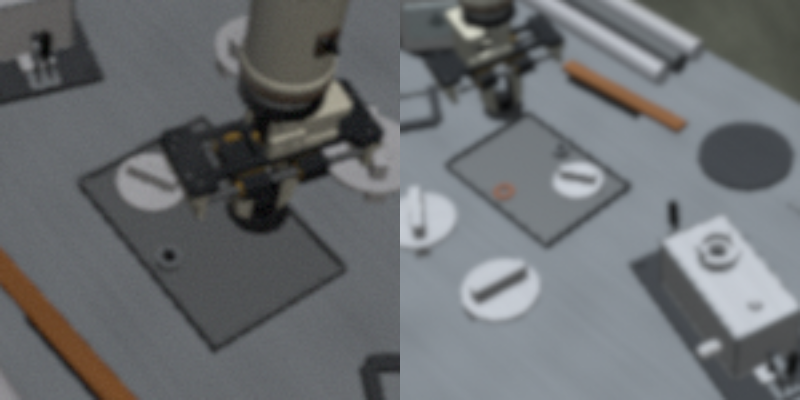

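Both views show the plug held over the +y half of the tray, and the neck empty. I lower it.

```bash
python3 -m pendant '[[0,0.001,0.0015,0.03,0,0,0],[0,0,0,0.03,0,0,0],[0,0,0,0.02,0,0,0],[0,0,0,0.008,0,0,0],[0,0,0,0,0,0,0],[0,0,0,0,0,0,0],[0,0,0,0.001,0,0,0],[0,0,0,0.001,0,0,0],[0,0,0,0,0,0,0]]'
```

```text
time: 10.4
ee_pos: [0.5412, 0.2826, 0.0241]
tcp_rot: [179.9, -0.1, 76.2]
force: [-0.1, 0.1, -0.7]
grip_width: 0.0255
grasp_force: 20.0
```

```bash
python3 -m pendant '[[0,0,0,0.0015,0,0,0],[0,0,0,0.001,0,0,0],[0,0,0,0,0,0,0]]'; python3 -m pendant '[[0,0,0,0.001,0,0,0],[0,0,0,0,0,0,0]]'; python3 -m pendant '[[0,0,0,0.001,0,0,0],[0,0,0,0,0,0,0]]'
```

```text
time: 10.65
ee_pos: [0.5402, 0.282, 0.0202]
tcp_rot: [-180.0, 0.0, 76.2]
force: [-0.2, -0.4, -0.0]
grip_width: 0.0252
grasp_force: 20.0
time: 10.82
ee_pos: [0.5403, 0.2821, 0.0194]
tcp_rot: [-180.0, -0.0, 76.3]
force: [-0.5, -0.7, 2.4]
grip_width: 0.0251
grasp_force: 20.0
time: 10.98
ee_pos: [0.5404, 0.2821, 0.0194]
tcp_rot: [180.0, -0.0, 76.2]
force: [-4.0, -1.9, 10.5]
grip_width: 0.0252
grasp_force: 20.0
```

```bash
python3 -m pendant '[[0.6,0,0,-0.001,0,0,0],[0.6,0,0,0,0,0,0],[0.6,0,0,0,0,0,0],[0.6,0,0,0,0,0,0],[0.6,0,0,0,0,0,0],[0.6,0,0,0,0,0,0],[0.6,0,0,-0.01,0,0,0],[0.6,0,0,-0.03,0,0,0],[0.6,0,0,-0.035,0,0,0],[0.6,0,0,-0.035,0,0,0]]'
python3 -m pendant '[[0.6,0,0,0,0,0,-7],[0.6,0,0,0,0,0,-7],[0.6,0,0,0,0,0,-7],[0.6,0,0,0,0,0,-7],[0.6,0,0,0,0,0,-7],[0.6,0,0,0,0,0,-6.8],[0.6,0,0,0,0,0,0],[0.6,0,0,0,0,0,0]]'
python3 -c "
from h import *
go(.562,.152,.125,118)"
```

```text
time: 11.82
ee_pos: [0.5396, 0.2817, 0.1303]
tcp_rot: [-179.9, 0.1, 76.3]
force: [1.2, 0.5, 0.7]
grip_width: 0.0552
grasp_force: 0.0
time: 12.48
ee_pos: [0.5405, 0.2819, 0.1297]
tcp_rot: [180.0, -0.0, 117.8]
force: [1.1, -0.2, 0.2]
grip_width: 0.055
grasp_force: 0.0
tcp [0.5405 0.2819 0.1297] [ 1.7997e+02 -1.0000e-02  1.1783e+02] J [-22.  29. -11. 100.   7.  51.  -8.] t 12.48 -> shift mm [-124.9  -41.6    4.7] turn -0.17
```

```bash
python3 -m pendant '[[0.6,-0.0312,-0.0104,0,0,0,0],[0.6,-0.0312,-0.0104,0,0,0,0],[0.6,-0.0312,-0.0104,0,0,0,0],[0.6,-0.0313,-0.0104,0,0,0,0],[0.6,0,0,0,0,0,0],[0.6,0,0,0,0,0,0]]'
python3 - <<'E'
from h import *
s=r.snapshot("wrist"); cv2.imwrite('pics/w4.png',s['frame'])
P=cloud(s).reshape(-1,3)
b=(abs(P[:,0]-.562)<.05)&(abs(P[:,1]-.152)<.05)&(abs(P[:,2]-.046)<.005); X=P[b]
print('bar',len(X),X[:,2].mean() if len(X) else '',cv2.minAreaRect(X[:,:2].astype(np.float32)*1000) if len(X) else '')
b=(abs(P[:,0]-.54)<.05)&(abs(P[:,1]-.282)<.05)&(P[:,2]>.025)&(P[:,2]<.1); X=P[b]; print('plug top',len(X),np.median(X[:,2]) if len(X) else '',cv2.minEnclosingCircle(X[:,:2].astype(np.float32)) if len(X) else '')
go(.562,.152,.028,118)
E
```

```text
time: 12.98
ee_pos: [0.5631, 0.1489, 0.1295]
tcp_rot: [-180.0, 0.1, 117.6]
force: [0.3, 0.9, 0.6]
grip_width: 0.0546
grasp_force: 0.0
bar 1056 0.04576660842760991 ((562.3466186523438, 152.33404541015625), (11.935201644897461, 55.687625885009766), 27.283206939697266)
plug top 1244 0.03789167755598717 ((0.5403901934623718, 0.28135591745376587), 0.01315215602517128)
tcp [0.5626 0.1515 0.1295] [179.98  -0.   117.77] J [-10.  27. -10. 104.   6.  50.   5.] t 13.03 -> shift mm [  0.7  -0.4 101.5] turn -0.23
```

View pics/w4.png

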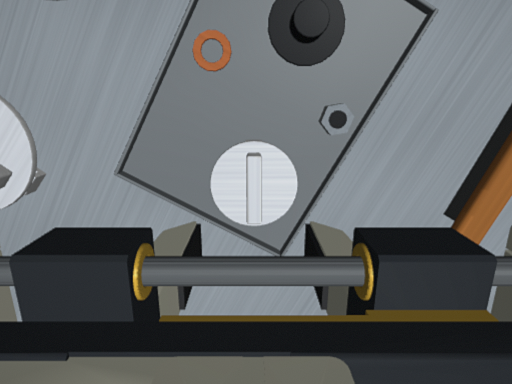

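The plug stands upright in the tray (knob at (312,20)). The cap at (254,183) has its bar lined up with the fingers. I go down and grip.

```bash
python3 -m pendant '[[0.6,0.001,0,0.03,0,0,0],[0.6,0,0,0.03,0,0,0],[0.6,0,0,0.025,0,0,0],[0.6,0,0,0.01,0,0,0],[0.6,0,0,0.0055,0,0,0],[0.6,0,0,0,0,0,0],[0.6,0,0,0,0,0,0]]'
python3 -m pendant '[[0,0,0,0,0,0,0],[0,0,0,0,0,0,0],[0,0,0,0,0,0,0],[0,0,0,0,0,0,0],[0,0,0,0,0,0,0],[0,0,0,0,0,0,0],[0,0,0,0,0,0,0],[0,0,0,0,0,0,0],[0,0,0,0,0,0,0],[0,0,0,0,0,0,0]]' 50
```

```text
time: 13.62
ee_pos: [0.5625, 0.1542, 0.0296]
tcp_rot: [179.9, -0.0, 118.1]
force: [-0.3, -0.3, 0.1]
grip_width: 0.055
grasp_force: 0.0
time: 14.45
ee_pos: [0.5619, 0.1531, 0.0288]
tcp_rot: [180.0, -0.0, 118.0]
force: [-0.3, -0.6, 1.6]
grip_width: 0.0119
grasp_force: 50.0
```

```bash
python3 -m pendant '[[0,0,0,-0.01,0,0,0],[0,0,0,-0.02,0,0,0],[0,0,0,-0.035,0,0,0],[0,0,0,-0.035,0,0,0],[0,0,0,-0.035,0,0,0],[0,0,0,-0.035,0,0,-7],[0,0,0,0,0,0,-7],[0,0,0,0,0,0,-7],[0,0,0,0,0,0,-7],[0,0,0,0,0,0,-7]]'
python3 -m pendant '[[0,0,0,0,0,0,-7],[0,0,0,0,0,0,-3.3],[0,0,0,0,0,0,0],[0,0,0,0,0,0,0]]'
python3 -c "
from h import *
go(.5408,-.1429,.2,163.27)"
```

```text
time: 15.28
ee_pos: [0.5615, 0.153, 0.1994]
tcp_rot: [-180.0, 0.0, 153.4]
force: [-0.1, -0.1, -2.8]
grip_width: 0.0111
grasp_force: 50.0
time: 15.62
ee_pos: [0.5615, 0.1529, 0.1988]
tcp_rot: [-180.0, -0.0, 163.2]
force: [-0.3, -0.3, -1.0]
grip_width: 0.0117
grasp_force: 50.0
tcp [0.5615 0.1529 0.1988] [-1.7999e+02 -2.0000e-02  1.6322e+02] J [ -3.  23. -19. 101.   9.  58.  48.] t 15.62 -> shift mm [ -65.6 -289.2   -1.1] turn -0.05
```

```bash
python3 -m pendant '[[0,-0.0082,-0.0361,0,0,0,0],[0,-0.0082,-0.0361,0,0,0,0],[0,-0.0082,-0.0361,0,0,0,0],[0,-0.0082,-0.0361,0,0,0,0],[0,-0.0082,-0.0361,0,0,0,0],[0,-0.0082,-0.0361,0,0,0,0],[0,-0.0082,-0.0361,0,0,0,0],[0,-0.0082,-0.0361,0,0,0,0],[0,0,0,0,0,0,0],[0,0,0,0,0,0,0]]'
python3 - <<'E'
from h import *
s=r.snapshot("wrist"); cv2.imwrite('pics/w5.png',s['frame'])
go(.5408,-.1427,.16,163.27)
st=r.read_state();print(st['ft_torque'])
E
```

```text
time: 16.45
ee_pos: [0.5411, -0.1459, 0.1987]
tcp_rot: [-179.9, -0.0, 162.9]
force: [-0.7, 1.5, -2.2]
grip_width: 0.0114
grasp_force: 50.0
tcp [ 0.5416 -0.1432  0.1987] [ 1.7999e+02 -2.0000e-02  1.6312e+02] J [ 23.  20. -13. 104.   5.  57.  81.] t 16.5 -> shift mm [ 0.9  0.2 38.7] turn -0.15
[ 0.05397312 -0.03530375  0.03014705]
```

View pics/w5.png

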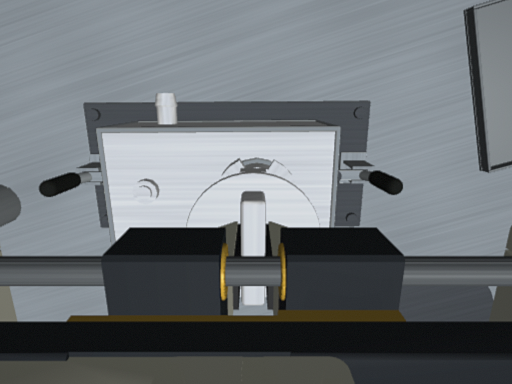

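The wrist view shows the cap's bar at (253,235) over the neck, with a notch at (256,163) centred under the bar. I lower it to just above the bore, then go on slowly.

```bash
python3 -m pendant '[[0,0.0015,0,0.015,0,0,0],[0,0,0,0.015,0,0,0],[0,0,0,0.01,0,0,0],[0,0,0,0.003,0,0,0],[0,0,0,0.003,0,0,0],[0,0,0,0.003,0,0,0],[0,0,0,0.003,0,0,0],[0,0,0,0.002,0,0,0],[0,0,0,0,0,0,0],[0,0,0,0,0,0,0]]'
python3 -c "
from h import *
go(.5408,-.1427,.1413,163.27)"
```

```text
time: 17.33
ee_pos: [0.5406, -0.142, 0.1449]
tcp_rot: [180.0, 0.0, 163.3]
force: [0.3, -0.3, -1.8]
grip_width: 0.0119
grasp_force: 50.0
tcp [ 0.5406 -0.142   0.1449] [1.8000e+02 1.0000e-02 1.6334e+02] J [ 22.  24. -13. 107.   7.  50.  80.] t 17.33 -> shift mm [-0.4 -0.6  3.6] turn 0.07
```

```bash
python3 -m pendant '[[0,0,0,0.002,0,0,0],[0,0,0,0.002,0,0,0],[0,0,0,0.001,0,0,0],[0,0,0,0.001,0,0,0],[0,0,0,0,0,0,0],[0,0,0,0,0,0,0]]'
python3 -m pendant '[[0,0,0,0.002,0,0,0],[0,0,0,0.001,0,0,0],[0,0,0,0,0,0,0],[0,0,0,0,0,0,0]]'
```

```text
time: 17.83
ee_pos: [0.5409, -0.1421, 0.1393]
tcp_rot: [-180.0, 0.1, 163.3]
force: [-1.3, 0.2, 4.9]
grip_width: 0.0116
grasp_force: 50.0
time: 18.17
ee_pos: [0.5409, -0.1421, 0.1366]
tcp_rot: [-180.0, 0.1, 163.3]
force: [-2.1, 1.0, 7.4]
grip_width: 0.0115
grasp_force: 50.0
```

```bash
python3 -m pendant '[[0,0,0,0.0015,0,0,0],[0,0,0,0.001,0,0,0],[0,0,0,0.0005,0,0,0],[0,0,0,0,0,0,0],[0,0,0,0,0,0,0]]'; python3 -m pendant '[[0,0,0,0.0005,0,0,0],[0,0,0,0.0003,0,0,0],[0,0,0,0,0,0,0],[0,0,0,0,0,0,0]]'
```

```text
time: 18.58
ee_pos: [0.5409, -0.1421, 0.1339]
tcp_rot: [-180.0, 0.1, 163.3]
force: [-2.9, 0.4, 10.5]
grip_width: 0.0118
grasp_force: 50.0
time: 18.92
ee_pos: [0.5409, -0.1421, 0.1337]
tcp_rot: [-180.0, 0.1, 163.3]
force: [-5.2, -0.1, 14.4]
grip_width: 0.0115
grasp_force: 50.0
```

```bash
python3 -m pendant '[[0,0,0,0,0,0,4],[0,0,0,0,0,0,5],[0,0,0,0,0,0,5],[0,0,0,0,0,0,5],[0,0,0,0,0,0,5],[0,0,0,0,0,0,0]]' 60; python3 -c "
from h import *
go(.5409,-.1421,.1337,163.3);print(r.read_state()['ft_torque'])"
```

```text
time: 19.42
ee_pos: [0.542, -0.1419, 0.1338]
tcp_rot: [179.9, 0.2, 139.1]
force: [-1.8, 0.7, 10.5]
grip_width: 0.0116
grasp_force: 60.0
tcp [ 0.542  -0.1419  0.1338] [1.7991e+02 1.6000e-01 1.3911e+02] J [ 18.  24.  -7. 107.   4.  49.  58.] t 19.42 -> shift mm [ 0.7 -0.8  0.1] turn -24.19
[ 0.08857372  0.46335867 -0.01864453]
```

Turning freely at full depth. I carry on towards the stop.

```bash
python3 -m pendant '[[0,0,0,0,0,0,6],[0,0,0,0,0,0,6],[0,0,0,0,0,0,6],[0,0,0,0,0,0,6],[0,0,0,0,0,0,6],[0,0,0,0,0,0,6],[0,0,0,0,0,0,6],[0,0,0,0,0,0,6],[0,0,0,0,0,0,6],[0,0,0,0,0,0,0]]'; python3 -c "
from h import *
go(.5409,-.1421,.1337,72);print(r.read_state()['ft_torque'])"
```

```text
time: 20.25
ee_pos: [0.5425, -0.1418, 0.1338]
tcp_rot: [179.8, 0.0, 85.1]
force: [-1.0, 0.8, 10.8]
grip_width: 0.0112
grasp_force: 60.0
tcp [ 0.5425 -0.1418  0.1338] [1.7977e+02 1.0000e-02 8.5070e+01] J [  8.  24.   5. 108.  -2.  48.   9.] t 20.25 -> shift mm [-0.4 -1.5  0.1] turn 13.07
[ 0.03429901  0.32334092 -0.02047086]
```

```bash
python3 -m pendant '[[0,0,0,0,0,0,5],[0,0,0,0,0,0,4],[0,0,0,0,0,0,2],[0,0,0,0,0,0,0],[0,0,0,0,0,0,0]]'; python3 -c "
from h import *
print(r.read_state()['ft_torque'])"; python3 -m pendant '[[0,0,0,0,0,0,1],[0,0,0,0,0,0,1],[0,0,0,0,0,0,0.5],[0,0,0,0,0,0,0],[0,0,0,0,0,0,0]]'; python3 -c "
from h import *
go(.5409,-.1421,.1337,72);print(r.read_state()['ft_torque'])"
```

```text
time: 20.67
ee_pos: [0.5426, -0.1418, 0.1339]
tcp_rot: [179.8, -0.0, 74.4]
force: [-0.2, 1.8, 10.7]
grip_width: 0.0113
grasp_force: 60.0
[0.15565421 0.23589045 0.01532734]
time: 21.08
ee_pos: [0.5422, -0.1415, 0.1338]
tcp_rot: [179.8, -0.1, 71.9]
force: [-2.2, 1.5, 10.6]
grip_width: 0.0119
grasp_force: 60.1
tcp [ 0.5422 -0.1415  0.1338] [ 1.7982e+02 -6.0000e-02  7.1920e+01] J [  6.  24.   7. 108.  -4.  48.  -3.] t 21.08 -> shift mm [-0.9 -1.   0.1] turn -0.08
[0.24352247 0.5347903  0.25875486]
```

```bash
python3 -m pendant '[[0,0,0,0,0,0,1],[0,0,0,0,0,0,0.5],[0,0,0,0,0,0,0],[0,0,0,0,0,0,0]]'; python3 -c "
from h import *
go(.5409,-.1421,.1337,72);print(r.read_state()['ft_torque'])
s=r.snapshot('scene'); d=r.snapshot('side')
cv2.imwrite('pics/s6.png',np.hstack([cv2.resize(s['frame'][100:330,200:430],(400,400)),cv2.resize(d['frame'][120:300,150:330],(400,400))]))"
```

```text
time: 21.42
ee_pos: [0.5418, -0.1413, 0.1338]
tcp_rot: [179.9, -0.1, 70.4]
force: [-3.2, 1.8, 12.5]
grip_width: 0.0114
grasp_force: 60.1
tcp [ 0.5418 -0.1413  0.1338] [ 1.7987e+02 -6.0000e-02  7.0440e+01] J [  6.  24.   8. 108.  -4.  48.  -4.] t 21.42 -> shift mm [-1.  -0.5  0.1] turn -1.56
[0.4050671  0.7921207  0.27792577]
```

View pics/s6.png

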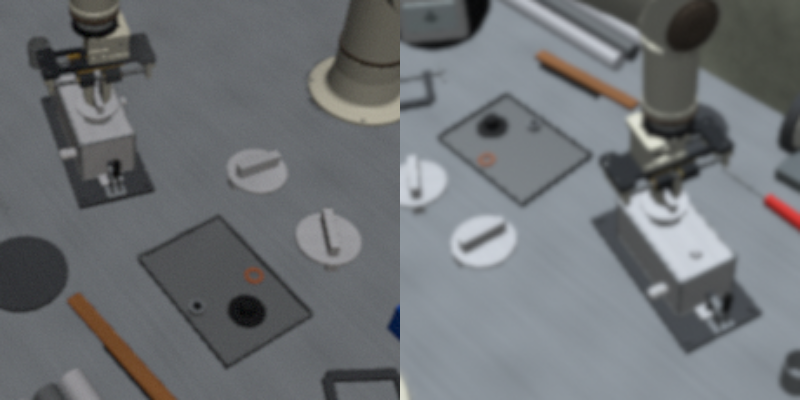

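Both views show the cap on the neck under the gripper, the plug upright in the tray, and the rest in place. The turn has reached its stop: torque rose at 91°. I back off the slight over-turn, ease up 2.5 mm and check that the lugs hold.

```bash
python3 -m pendant '[[0,0,0,0,0,0,-0.7],[0,0,0,-0.001,0,0,0],[0,0,0,-0.001,0,0,0],[0,0,0,-0.0005,0,0,0],[0,0,0,0,0,0,0],[0,0,0,0,0,0,0]]';  python3 -m pendant '[[0,0,0,-0.0005,0,0,0],[0,0,0,-0.0005,0,0,0],[0,0,0,0,0,0,0],[0,0,0,0,0,0,0]]'; python3 -c "
from h import *
print(r.read_state()['ft_torque'])"
```

```text
time: 22.02
ee_pos: [0.5417, -0.1413, 0.1355]
tcp_rot: [179.9, -0.1, 71.1]
force: [-0.2, 2.4, 6.6]
grip_width: 0.0114
grasp_force: 60.0
time: 22.35
ee_pos: [0.5417, -0.1414, 0.1362]
tcp_rot: [179.9, -0.1, 71.1]
force: [-0.2, 1.7, 5.6]
grip_width: 0.0119
grasp_force: 60.0
[ 0.41253292 -0.02681895  0.13182083]
```

```bash
python3 -m pendant '[[0,0,0,-0.0005,0,0,0],[0,0,0,-0.0003,0,0,0],[0,0,0,0,0,0,0],[0,0,0,0,0,0,0]]';  python3 -m pendant '[[0,0,0,-0.0005,0,0,0],[0,0,0,0,0,0,0],[0,0,0,0,0,0,0]]'; python3 -c "
from h import *
print(r.read_state()['ft_torque'])"
```

```text
time: 22.68
ee_pos: [0.5416, -0.1413, 0.1363]
tcp_rot: [179.9, -0.1, 71.1]
force: [4.3, 2.3, -0.3]
grip_width: 0.0119
grasp_force: 60.0
time: 22.93
ee_pos: [0.5416, -0.1413, 0.1363]
tcp_rot: [179.9, -0.0, 71.1]
force: [5.8, 1.7, -3.8]
grip_width: 0.0113
grasp_force: 60.0
[ 0.40511731 -1.26529691  0.0993562 ]
```

```bash
python3 -m pendant '[[0,0,0,0.0006,0,0,0],[0,0,0,0,0,0,0],[0,0,0,0,0,0,0],[0,0,0,0,0,0,0]]' && python3 -c "
from h import *
print(r.read_state()['ft_torque']);print(r.close_job())"
```

```text
time: 23.27
ee_pos: [0.5415, -0.1413, 0.1363]
tcp_rot: [179.9, -0.1, 71.1]
force: [4.3, 3.2, 1.8]
grip_width: 0.0116
grasp_force: 60.0
[ 0.59553099 -1.0068559   0.12362901]
the job is handed in; nothing more can be done
None
```

The job is handed in at 23.3 s: the plug stands upright in the tray, and the cap is on the neck, turned about 91° to its stop, still gripped, and held when I pulled up lightly to test it.

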